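# Set up the injection station: each item to its own holder

## Task

Set up the injection station: stand the red-capped amber vial in the red ring holder and the blue-capped clear vial in the blue ring holder, lay the tape roll flat in the green dish, and lay the syringe lengthways in the grey oblong tray, all flat on the holders' floors. Keep the vials upright all the time and leave the marker pen and the forceps where they lie.

Things in the scene. Friction and masses are not known exactly. Their poses are not given: they have to be found in the camera images.
- vial_1: loose amber glass vial with red cap and red label band, standing upright; round, 43 mm diameter up to 68 mm, cap 26 mm diameter, 77 mm high in all, 40 to 80 g. Origin: centre of its underside, z up along the vial.
- vial_2: loose clear glass vial with blue cap and blue label band, same size as the amber one: 43 mm diameter up to 68 mm, 77 mm high, 40 to 80 g, standing upright. Origin: centre of its underside, z up along the vial.
- tape_roll: loose cream-coloured roll of tape lying flat; 62 mm outer diameter, 25 mm high, 30 to 60 g; it can be gripped across its diameter. Origin: centre of its underside, z up.
- syringe_1: loose clear plastic syringe without needle, lying flat, 118 mm long along its y axis (nozzle to -y, plunger to +y), barrel 12 mm wide (x) where it can be gripped and 18 mm high, for y from -46 to +32 mm; finger flange 30 mm wide at y = +33 mm; 12 g. Origin: middle of its length, on its underside, z up.
- red_well: round vial holder, a red ring round a white floor; inner diameter 64 mm, outer 82 mm; fixed to the table. Origin: centre of its underside, z up, yaw without meaning. Solid floor 3 mm thick (white, so things rest at z = 3 mm), ring top 10 mm above the table.
- blue_well: round vial holder, a blue ring round a white floor; inner diameter 64 mm, outer 82 mm; fixed to the table. Origin: centre of its underside, z up, yaw without meaning. Solid floor 3 mm thick (white, so things rest at z = 3 mm), ring top 10 mm above the table.
- green_dish: round tape dish, a green ring round a white floor, wider than the vial holders; inner diameter 82 mm, outer 100 mm; fixed to the table. Origin: centre of its underside, z up, yaw without meaning. Solid floor 3 mm thick (white, so things rest at z = 3 mm), ring top 10 mm above the table.
- syringe_tray: oblong grey tray with a white floor, 150 mm long (its y axis) by 60 mm wide (its x axis), fixed to the table; walls 5 mm thick with their tops 9 mm above the table, inside 140 x 50 mm, floor 5 mm thick (things rest at z = 5 mm). Origin: centre of its underside, z up. The syringe may lie in it either way round.
- marker_1: bystander, to be left alone: loose marker pen with white barrel and blue cap lying flat on the table, 132 mm long (its y axis), 14 mm wide, 15 mm high. Origin: middle, on its underside.
- forceps_2: bystander, to be left alone: loose steel thumb forceps lying flat on the table, 132 mm long (its y axis), 19 mm wide, 10 mm high. Origin: middle, on its underside.
Mind the look-alikes: they are no part of the job. Leave any purple or yellow look-alike of the vial_2 alone.

How it is judged (in metres and radians):
At the end, for the whole second after the job is handed in: Amber vial in the red ring, clear vial in the blue ring, tape flat in the green dish: each on the floor, within 0.1 rad of upright and 12 mm of the centre. Syringe flat in the grey tray, within 12 mm across, 15 mm along and 0.3 rad. All at rest (horizontal distance between vial_1 and red_well below 0.012 m and z of vial_1 in the frame of red_well below 0.006 m and angle between each of vial_1, vial_2, tape_roll's own z axis and vertical below 0.1 rad and linear speed of each of vial_1, vial_2, tape_roll, syringe_1 below 0.02 m/s and angular speed of each of vial_1, vial_2, tape_roll, syringe_1 below 0.2 rad/s and horizontal distance between vial_2 and blue_well below 0.012 m and z of vial_2 in the frame of blue_well below 0.006 m and horizontal distance between tape_roll and green_dish below 0.012 m and z of tape_roll in the frame of green_dish below 0.006 m and x of syringe_1 in the frame of syringe_tray between -0.012 and 0.012 m and y of syringe_1 in the frame of syringe_tray between -0.015 and 0.015 m and z of syringe_1 in the frame of syringe_tray below 0.008 m and angle between the y axis of syringe_1 and the y axis of syringe_tray, either way round below 0.3 rad and angle between syringe_1's own z axis and vertical below 0.15 rad); the robot touches nothing.
It fails at once if the amber vial was tipped by more than 0.5 rad (angle between vial_1's own z axis and vertical above 0.5 rad).
It fails at once if the clear vial was tipped by more than 0.5 rad (angle between vial_2's own z axis and vertical above 0.5 rad).
It fails at once if the marker pen was moved by more than 30 mm (distance of marker_1 from where it was at the start of the episode above 0.03 m).
It fails at once if the forceps were moved by more than 30 mm (distance of forceps_2 from where it was at the start of the episode above 0.03 m).
It also fails if it takes over 109 s, if anything falls off the work surface, if the arm or the gripper's body presses on something with over 40 N, if the wrist force passes 120 N, or if a joint passes its speed limit or range.

## Robot

A 6-joint arm with a two-finger parallel gripper is mounted at the origin on a cart in front of the work surface, level with it; the furniture and walls round the work are solid. World frame = base frame: x ahead of the robot, y to its left, z up, the work surface at z = 0. Lengths are in m, angles in degrees, forces in N, time in s.
With the tool pointing down it reaches from about 0.4 to 0.825 m from the base axis. Payload 7 kg.
Tool frame: the origin (TCP) lies midway between the tips of the shut fingers; the grasp point (between the pads) lies ctrl.tcp_to_grasp behind it (ctrl.tcp_to_grasp is the distance from the TCP to the grasp point, in m); z points along the fingers, y is the line along which they close (so a half turn about z gives the same grasp; the last joint's range is limited). The gripper opens to 88 mm and grips with 3 to 60 N. Pads are 19 mm wide; open, the fingers measure 130 mm over their backs; the gripper's body (78 mm by 193 mm) begins 47 mm behind the grasp point.
Start: joints at [-60.384, 20.546, 0.682, 0, -70.136, -16.507], TCP at [0.153, -0.657, 0.227] pointing down, gripper open.
Joint ranges: [-176.03, 176.03], [-82.01, 121.73], [-58.28, 71.71], [-173.87, 95.51], [-174.79, -0.11], [-173.66, 173.66]. Speed limits (degrees/s): [136.94, 136.94, 172.46, 180, 180, 180].

## Interface

Orientations are given as [roll, pitch, yaw] about the fixed x, y, z axes, in that order (R = Rz(yaw) Ry(pitch) Rx(roll)).
In Python, from plant import ctrl, imaging, close_job gives the robot as it stands.
- The arm moves only by the shell command python3 -m crank 'ROWS'. ROWS is JSON, a list of rows, each a list of 3 entries, a list of its own where there are three numbers: the shift along the world's x, y, z in m, then the turn, a rotation vector about the world's x, y, z in degrees, then the opening, from -1 (shut) to 1 (fully open), so that 0 is half open. A call has 1 to 12 rows; each row shifts and turns the commanded pose from where the row before left it; what a row does not reach is not made up. A row lasts 1/10 s, in which the tool goes at most 50 mm and 8.59 degrees, less where a joint would pass 70% of its speed; a pose out of reach is approached as far as the arm can. A call is refused whole if a number of a shift passes 0.05 or a number of a turn 8.59, either way. A call with a gripper value outside its range is refused whole. The fingers move at their own pace and stop on an object; the grip force is fixed at half the most. Time passes only in rows, so rows that do not move let the fingers close. It gives the time, the measured TCP pose, the force, the opening and the grip force at its end, in the units of the state.
- ctrl.get_obs(): the state, without advancing time (a new reading comes with each control period).
- imaging.snapshot(name): name is "scene" or "top" or "wrist"; returns (picture, depth): 480x640x3 uint8, blue, green, red; 480x640 float32, m along the optical axis (not along the pixel's ray), 0 where there is no reading.
- imaging.camera_model(name): a dict with "mtx" (3x3 intrinsics, pixels), "D" ([k1, k2, p1, p2, k3] as OpenCV has them; the pictures are not rectified), "R" (3x3) and "t" (3): a world point X has camera coordinates R X + t. Camera axes: x right, y down, z forward; pixel columns grow to the right and rows downward; lengths in m; the calibration is good to about 2 mm. A picture is of the moment at which its call begins: read the wrist's pose just before it. camera_model takes no time and is no camera call; for the wrist camera it gives the pose at the moment of the call.
- close_job(): hands the job in; it is judged then, once.
The state is a dict: "clock": time; "joint_pos": joint angles; "qvel": joint speeds; "tau": joint torques, N m; "tool_pos": TCP position; "orientation": TCP orientation; "force": force on the tool from outside, world axes, zero at the start; "moment": the same for the moment, N m; "opening": finger opening in m; "gripper_force": force on a finger pad.
Only numpy, scipy, OpenCV 4.12 (cv2) and the standard library are available. Lean on these libraries where they do the work, as an engineer would, in place of code of your own. Each camera call takes 0.05 s, during which the arm holds its last target. There are 200 camera calls.

## Working session

There is one attempt and no reset: what is moved stays moved. The work goes in short steps, Python scripts to look and compute and a shell command to move; the robot and the scene stay as the last step left them, time stands still between calls to the robot, and variables do not carry over. Pictures are saved under pics/ and viewed, at most 14 in all, crops included, and the job is handed in when it is done.

```bash
mkdir -p pics; ls
python3 - <<'E'
from plant import ctrl, imaging
import cv2,numpy as np
o=ctrl.get_obs();print(o['clock'],o['tool_pos'],o['orientation'],o['opening'],ctrl.tcp_to_grasp)
for n in('scene','top'):
    p,d=imaging.snapshot(n);cv2.imwrite(f'pics/{n}0.png',p);np.save(f'{n}0.npy',d)
    c=imaging.camera_model(n);print(n,np.round(-np.array(c['R']).T@np.array(c['t']),3),np.round(c['R'],2).tolist(),np.round(c['mtx'],0).tolist())
E
```

```text
pics
0.0 [ 0.15296306 -0.65693912  0.22561197] [ 1.79907177e+02 -6.89052318e-03 -1.66898112e+02] 0.08734284656463291 0.0188
scene [-0.16   0.622  0.848] [[-0.66, -0.75, 0.02], [-0.49, 0.41, -0.77], [0.56, -0.52, -0.64]] [[590.0, 0.0, 330.0], [0.0, 590.0, 233.0], [0.0, 0.0, 1.0]]
top [ 0.395 -0.032  1.282] [[0.01, -1.0, -0.0], [-0.99, -0.01, -0.11], [0.11, 0.01, -0.99]] [[506.0, 0.0, 318.0], [0.0, 506.0, 238.0], [0.0, 0.0, 1.0]]
```

View pics/top0.png

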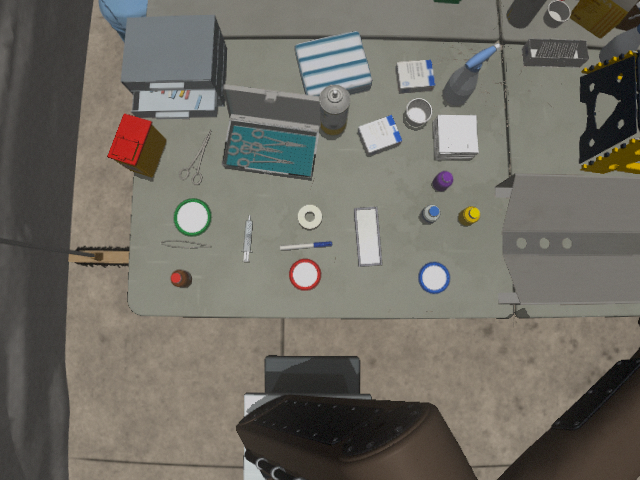

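View pics/scene0.png

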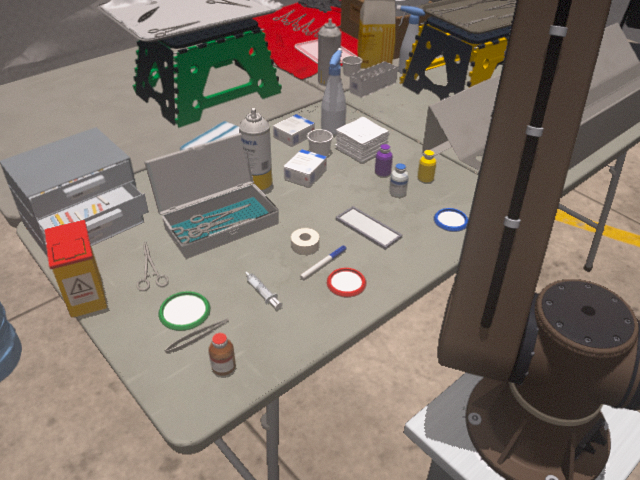

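The top view shows the red-capped amber vial at (180,278), the only red cap. There are three vials on the right: blue cap (431,213), purple (444,181) and yellow (471,215). The blue-capped clear one at (431,213) fits vial_2. The holders are red (305,274), blue (434,277), green (192,217) and the tray (368,236). The tape is at (310,217) and the syringe at (248,238). The marker (306,245) and forceps (187,243) must stay put.

```bash
cat > h.py <<'E'
import cv2,numpy as np
from plant import ctrl,imaging
def ray(uv,z,cam):
    R=np.array(cam['R']);t=np.array(cam['t'])
    n=cv2.undistortPoints(np.array(uv,float).reshape(-1,1,2),np.array(cam['mtx']),np.array(cam['D'])).reshape(-1,2)
    d=np.c_[n,np.ones(len(n))]@R; c=-R.T@t
    return c+d*((z-c[2])/d[:,2])[:,None]
def blob(mask,seed,r):
    m=np.zeros_like(mask);cv2.circle(m,seed,r,255,-1);m&=mask
    cs,_=cv2.findContours(m,cv2.RETR_EXTERNAL,cv2.CHAIN_APPROX_NONE)
    return max(cs,key=cv2.contourArea) if cs else None
E
python3 - <<'E'
from h import *
p=cv2.imread('pics/top0.png');hsv=cv2.cvtColor(p,cv2.COLOR_BGR2HSV);c=imaging.camera_model('top')
R=lambda a,b:cv2.inRange(hsv,a,b)
red=R((0,130,70),(8,255,255))|R((172,130,70),(180,255,255))
blue=R((100,100,60),(125,255,255));green=R((50,100,40),(85,255,255))
white=R((0,0,185),(180,60,255)); tape=R((15,10,150),(40,90,255))
for n,m,s,r,z in[('vial1',red,(180,278),14,.077),('vial2',blue,(431,213),12,.077),('red',red,(305,274),24,.01),('blue',blue,(434,277),24,.01),('green',green,(192,217),28,.01),('tape',tape|white,(310,217),18,.025),('tray',white,(368,236),40,.005),('syr',R((0,0,150),(180,60,255)),(248,238),32,.012)]:
    k=blob(m,s,r)
    if k is None: print(n,None);continue
    w=ray(k.reshape(-1,2),z,c)[:,:2].astype(np.float32)
    (cc,rad)=cv2.minEnclosingCircle(w); b=cv2.minAreaRect(w)
    print(n,np.round(cc,3),round(rad,3),'rect',np.round(b[0],3),np.round(b[1],3),round(b[2],1),'px',k.reshape(-1,2).mean(0).round(1))
for n,a,z in[('marker',[(281,247),(330,243)],.008),('forceps',[(163,242),(211,247)],.005),('syr ends',[(249,216),(246,262)],.01)]:print(n,ray(a,z,c)[:,:2].round(3).tolist())
k=cv2.resize(p[160:300,390:500],None,fx=4,fy=4);l=cv2.resize(p[200:300,160:270],None,fx=4,fy=4)
out=np.zeros((560,800,3),np.uint8);out[:,:360]=k[:,40:400];out[:400,360:]=l[:,:440];cv2.imwrite('pics/crop1.png',out)
E
```

```text
vial1 [0.436 0.319] 0.013 rect [0.437 0.318] [0.023 0.024] 47.0 px [175.3 277.3]
vial2 [ 0.603 -0.306] 0.012 rect [ 0.603 -0.305] [0.022 0.021] 44.6 px [433.8 210.7]
red [0.45  0.009] 0.04 rect [0.451 0.009] [0.075 0.078] 0.4 px [304.4 274.2]
blue [ 0.444 -0.318] 0.04 rect [ 0.444 -0.318] [0.077 0.078] 11.4 px [433.7 277.3]
green [0.595 0.3  ] 0.048 rect [0.594 0.3  ] [0.094 0.094] 46.1 px [192.  216.9]
tape [ 0.596 -0.002] 0.031 rect [ 0.596 -0.002] [0.061 0.059] 45.3 px [309.4 215.7]
tray [ 0.549 -0.151] 0.071 rect [ 0.548 -0.151] [0.138 0.048] 4.6 px [367.7 236.3]
syr [0.514 0.159] 0.032 rect [0.513 0.157] [0.015 0.063] 84.9 px [246.2 248.7]
marker [[0.518, 0.069], [0.53, -0.055]]
forceps [[0.529, 0.375], [0.517, 0.249]]
syr ends [[0.597, 0.152], [0.479, 0.157]]
```

View pics/crop1.png

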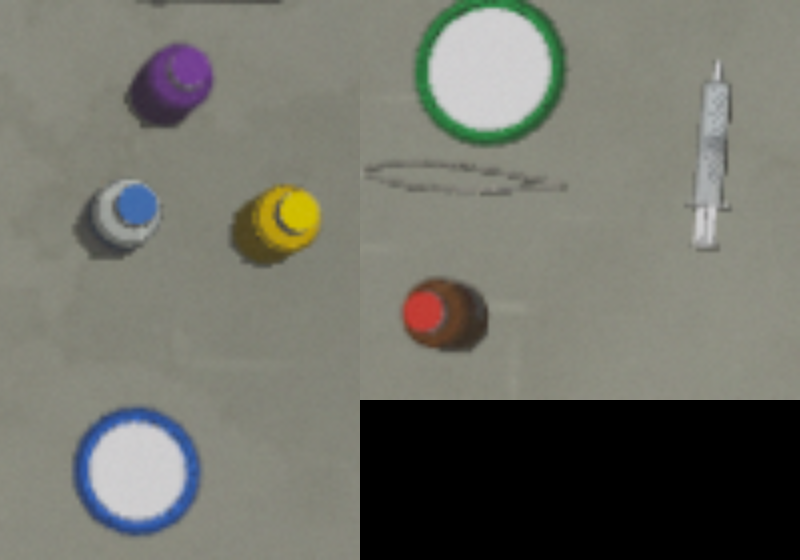

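In the crop, vial_2 is clear with a white label and blue cap at crop (125,215), distinct from the solid purple and yellow ones. Vial_1 is amber with a red cap, and the syringe's nozzle points +x. Next I check how high the grey thing near the path is and where the look-alikes stand.

Run:
```python
from h import *
p=cv2.imread('pics/top0.png');d=np.load('top0.npy');c=imaging.camera_model('top');R=np.array(c['R']);t=np.array(c['t'])
v,u=np.mgrid[0:480,0:640];n=cv2.undistortPoints(np.stack([u,v],-1).reshape(-1,1,2).astype(float),np.array(c['mtx']),np.array(c['D'])).reshape(-1,2)
X=((np.c_[n,np.ones(len(n))]*d.reshape(-1,1)-t)@R).reshape(480,640,3)
g=X[180:310,500:640];print('grey z',np.percentile(g[...,2],[5,50,95,99]).round(3), 'x',X[185,600].round(3),X[240,600].round(3),X[295,600].round(3),X[240,510].round(3))
print('row at z',[X[240,k].round(2).tolist() for k in range(500,640,20)])
print('yel,pur',ray([(473,213),(445,179)],.077,c).round(3).tolist())
print('shifts tbl', 'vial2 z',X[211,434].round(3),'vial1',X[278,176].round(3),'tape',X[225,309].round(3))
```

```text
grey z [0.001 0.077 0.141 0.149] x [ 0.661 -0.706  0.136] [ 0.538 -0.751  0.042] [ 0.397 -0.694  0.131] [ 0.537 -0.508  0.041]
row at z [[0.54, -0.5, -0.0], [0.54, -0.55, 0.0], [0.54, -0.59, 0.04], [0.54, -0.64, 0.05], [0.54, -0.7, 0.04], [0.54, -0.75, 0.04], [0.54, -0.81, 0.04]]
yel,pur [[0.598, -0.403, 0.077], [0.682, -0.335, 0.077]]
shifts tbl vial2 z [ 0.602 -0.305  0.08 ] vial1 [0.435 0.316 0.079] tape [ 0.573 -0.002  0.022]
```

```bash
python3 -m crank '[[[0.0375,0.029,0],[0,0,-3.6],0.5],[[0.0375,0.029,0],[0,0,-3.6],0.5],[[0.0375,0.029,0],[0,0,-3.6],0.5],[[0.0375,0.029,0],[0,0,-3.6],0.5],[[0.0375,0.029,0],[0,0,-3.6],0.5],[[0.0375,0.029,0],[0,0,-3.6],0.5],[[0.0375,0.029,0],[0,0,-3.6],0.5],[[0.0375,0.029,0],[0,0,-3.6],0.5],[[0.0375,0.029,0],[0,0,-3.6],0.5],[[0.0375,0.029,0],[0,0,-3.6],0.5],[[0.0375,0.03,0],[0,0,-3.6],0.5],[[0.0375,0.031,0],[0,0,-3.6],0.5]]'
```

```text
clock: 1.3
tool_pos: [0.6042, -0.3049, 0.2262]
orientation: [-180.0, -0.0, 149.8]
force: [0.2, -1.6, 0.5]
opening: 0.066
gripper_force: 0.0
```

```bash
python3 -m crank '[[[0,0,0],[0,0,0],0.5],[[0,0,0],[0,0,0],0.5]]'
python3 - <<'E'
from h import *
o=ctrl.get_obs();print(o['clock'],o['tool_pos'],o['orientation'],o['opening'])
p,_=imaging.snapshot('wrist');cv2.imwrite('pics/w1.png',p)
E
```

```text
clock: 1.5
tool_pos: [0.6036, -0.3051, 0.2255]
orientation: [-180.0, -0.1, 150.0]
force: [-0.5, -0.5, -0.1]
opening: 0.0659
gripper_force: 0.0
1.5 [ 0.60364644 -0.30509141  0.2254799 ] [-1.79977988e+02 -9.64711188e-02  1.50046122e+02] 0.06590297523938385
```

View pics/w1.png

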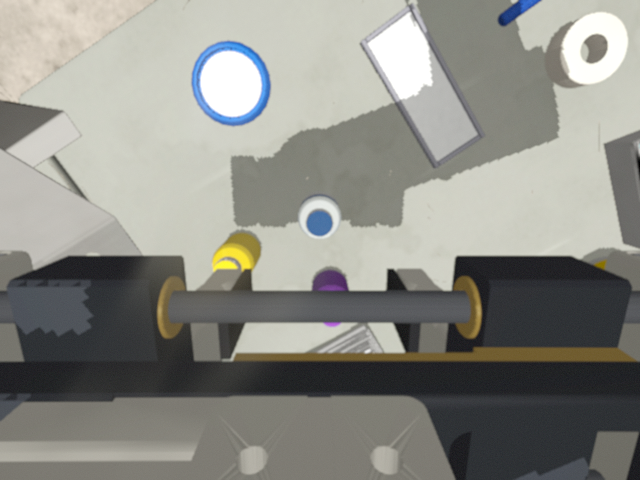

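The wrist view shows the blue cap at (319,223), yellow at (235,255) and purple at (331,295) clear of the fingers, the blue ring at (231,83), the tray at (422,85) and the tape at (594,48).

```bash
cat >> h.py <<'E'
def masks(p):
    hsv=cv2.cvtColor(p,cv2.COLOR_BGR2HSV);R=lambda a,b:cv2.inRange(hsv,a,b)
    return dict(red=R((0,130,70),(8,255,255))|R((172,130,70),(180,255,255)),blue=R((100,100,60),(125,255,255)),green=R((50,100,40),(85,255,255)),white=R((0,0,170),(180,70,255)))
def loc(p,cam,col,seed,r,z):
    k=blob(masks(p)[col],seed,r)
    w=ray(k.reshape(-1,2),z,cam)[:,:2].astype(np.float32);c,rad=cv2.minEnclosingCircle(w);b=cv2.minAreaRect(w)
    return np.round(c,4),round(rad,4),np.round(b[0],4),np.round(b[1],3),round(b[2],1)
E
python3 - <<'E'
from h import *
p=cv2.imread('pics/w1.png');c=imaging.camera_model('wrist')
print('cap',loc(p,c,'blue',(319,223),20,.077));print('ring',loc(p,c,'blue',(231,83),60,.01));print('tape',loc(p,c,'white',(594,48),45,.025))
print('tray corners',ray([(361,42),(408,6),(482,135),(436,167)],.009,c)[:,:2].round(3).tolist())
E
```

```text
cap (array([ 0.6027, -0.3055]), 0.0112, array([ 0.6025, -0.3054]), array([0.022, 0.022]), 14.8)
ring (array([ 0.4467, -0.3185]), 0.0394, array([ 0.4468, -0.3183]), array([0.077, 0.078]), 83.7)
tape (array([ 0.5965, -0.0019]), 0.045, array([0.5969, 0.0013]), array([0.086, 0.069]), 1.0)
tray corners [[0.478, -0.186], [0.473, -0.132], [0.619, -0.118], [0.625, -0.173]]
```

```bash
python3 -m crank '[[[-0.001,0,-0.045],[0,0,0],0.5],[[0,0,-0.045],[0,0,0],0.5],[[0,0,-0.04],[0,0,0],0.5],[[0,0,-0.035],[0,0,0],0.5],[[0,0,-0.03],[0,0,0],0.5],[[0,0,0],[0,0,0],-0.2],[[0,0,0],[0,0,0],-0.2],[[0,0,0],[0,0,0],-0.2],[[0,0,0],[0,0,0],-0.2],[[0,0,0],[0,0,0],-0.2],[[0,0,0],[0,0,0],-0.2]]'
```

```text
clock: 2.65
tool_pos: [0.6033, -0.307, 0.0339]
orientation: [180.0, 0.2, 149.9]
force: [-0.3, 0.6, 6.3]
opening: 0.0422
gripper_force: 30.0
```

```bash
python3 -m crank '[[[0,0,0.02],[0,0,0],-0.2],[[0,0,0.03],[0,0,0],-0.2],[[-0.02,-0.0015,0],[0,0,0],-0.2],[[-0.035,-0.0025,0],[0,0,0],-0.2],[[-0.04,-0.003,0],[0,0,0],-0.2],[[-0.035,-0.0025,0],[0,0,0],-0.2],[[-0.026,-0.002,0],[0,0,0],-0.2],[[0,0,0],[0,0,0],-0.2],[[0,0,0],[0,0,0],-0.2]]'
```

```text
clock: 3.55
tool_pos: [0.4463, -0.3181, 0.0826]
orientation: [180.0, 0.1, 149.9]
force: [0.0, -1.2, 0.1]
opening: 0.0425
gripper_force: 30.0
```

```bash
python3 -m crank '[[[0,0,0],[0,0,0],-0.2],[[0,0,0],[0,0,0],-0.2]]'
```

```text
clock: 3.75
tool_pos: [0.447, -0.3178, 0.0816]
orientation: [180.0, 0.0, 149.9]
force: [-0.8, 0.1, -0.5]
opening: 0.0424
gripper_force: 30.0
```

```bash
python3 -m crank '[[[0,0,-0.02],[0,0,0],-0.2],[[0,0,-0.015],[0,0,0],-0.2],[[0,0,-0.008],[0,0,0],-0.2],[[0,0,-0.002],[0,0,0],-0.2],[[0,0,0],[0,0,0],-0.2],[[0,0,0],[0,0,0],-0.2]]'
```

```text
clock: 4.35
tool_pos: [0.4467, -0.3179, 0.0366]
orientation: [-180.0, 0.0, 149.9]
force: [0.5, -0.1, 0.3]
opening: 0.0425
gripper_force: 30.0
```

```bash
python3 -m crank '[[[0,0,-0.001],[0,0,0],-0.2],[[0,0,-0.001],[0,0,0],-0.2],[[0,0,-0.001],[0,0,0],-0.2],[[0,0,0],[0,0,0],-0.2]]'
```

```text
clock: 4.75
tool_pos: [0.4469, -0.318, 0.0365]
orientation: [-180.0, 0.1, 150.0]
force: [-7.8, 8.9, 29.9]
opening: 0.0426
gripper_force: 30.0
```

```bash
python3 -m crank '[[[0,0,0.002],[0,0,0],-0.2],[[0,0,0],[0,0,0],0.4],[[0,0,0],[0,0,0],0.4],[[0,0,0],[0,0,0],0.5],[[0,0,0.02],[0,0,0],0.5],[[0,0,0.04],[0,0,0],0.5],[[0,0,0.04],[0,0,0],0.5],[[0,0,0.04],[0,0,0],0.5],[[0,0,0.03],[0,0,0],0.5]]'
```

```text
clock: 5.65
tool_pos: [0.4465, -0.3182, 0.208]
orientation: [180.0, 0.1, 149.9]
force: [0.5, -0.7, -1.7]
opening: 0.0657
gripper_force: 0.0
```

```bash
python3 -m crank '[[[0.0187,0.0395,0],[0,0,3.4],1],[[0.0187,0.0395,0],[0,0,3.4],1],[[0.0187,0.0395,0],[0,0,3.4],1],[[0.0187,0.0395,0],[0,0,3.4],1],[[0.0187,0.0395,0],[0,0,3.4],1],[[0.0187,0.0395,0],[0,0,3.4],1],[[0.0187,0.0395,0],[0,0,3.4],1],[[0.0187,0.0395,0],[0,0,3.4],1],[[0,0,0],[0,0,0],1],[[0,0,0],[0,0,0],1]]'
python3 - <<'E'
from h import *
o=ctrl.get_obs();print(o['clock'],o['tool_pos'],o['orientation'],o['opening'])
c=imaging.camera_model('wrist');p,_=imaging.snapshot('wrist');cv2.imwrite('pics/w2.png',p);print({k:np.array(v).tolist() for k,v in c.items() if k in 'Rt'})
q,_=imaging.snapshot('top');ct=imaging.camera_model('top')
try: print('cap',loc(q,ct,'blue',(434,277),10,.08))
except Exception as e: print(e)
E
```

```text
clock: 6.65
tool_pos: [0.5957, -0.0009, 0.2046]
orientation: [-180.0, -0.1, 177.2]
force: [-0.4, -0.2, 0.1]
opening: 0.0876
gripper_force: 0.0
6.65 [ 0.59565803 -0.00094568  0.20462511] [-1.79969754e+02 -8.92995136e-02  1.77196125e+02] 0.08758111632849648
{'R': [[0.04771653413140254, 0.9988606688047531, -0.0007047591140660797], [0.9679331578519331, -0.04606485967606647, 0.24694823472503197], [0.24663441426790358, -0.012465673585749478, -0.9690284168592697]], 't': [-0.02756780515069184, -0.6018071388357985, 0.2209488720868544]}
cap (array([ 0.4453, -0.3173]), 0.0115, array([ 0.4456, -0.3171]), array([0.022, 0.019]), 45.1)
```

View pics/w2.png

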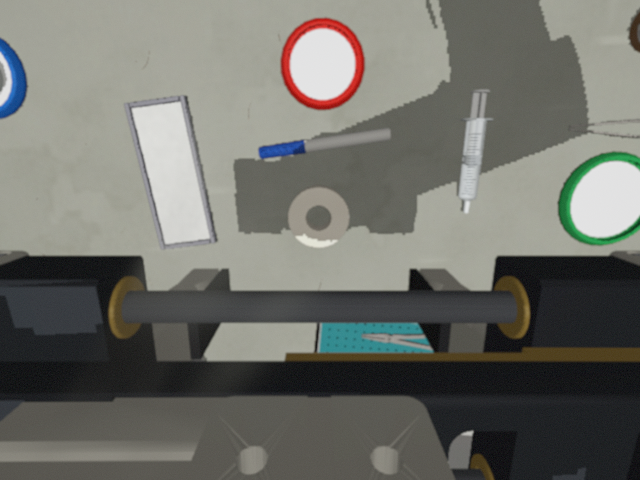

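The clear vial's cap stands over the blue ring's centre. The wrist view shows the tape at (318,217), the syringe from plunger (482,91) to nozzle (466,212), the red ring at (323,63), the green dish at (607,198) and the tray at (172,172).

Run:
```python
from h import *
p=cv2.imread('pics/w2.png');c=imaging.camera_model('wrist')
print('tape',ray([(318,217)],.025,c).round(4), ray([(288,217),(349,217),(318,187)],.025,c).round(4).tolist())
print('syr',ray([(482,91),(466,212),(480,118),(468,198)],.01,c)[:,:2].round(4).tolist())
print('tray',ray([(126,104),(186,96),(216,241),(163,247)],.009,c)[:,:2].round(4).tolist())
print('red',loc(p,c,'red',(323,63),60,.01));print('green',loc(p,c,'green',(607,198),60,.01))
```

```text
tape [[ 0.5956 -0.0031  0.025 ]] [[0.5941, -0.0332, 0.025], [0.5971, 0.028, 0.025], [0.5656, -0.0016, 0.025]]
syr [[0.4837, 0.1598], [0.601, 0.1513], [0.5083, 0.1595], [0.5863, 0.1525]]
tray [[0.4782, -0.1835], [0.4738, -0.1245], [0.6194, -0.1137], [0.6233, -0.1713]]
red (array([0.4531, 0.0079]), 0.0393, array([0.4531, 0.0078]), array([0.077, 0.078]), 89.0)
green (array([0.5965, 0.2947]), 0.0495, array([0.5967, 0.2868]), array([0.096, 0.08 ]), 10.2)
```

```bash
python3 -m crank '[[[0,-0.0015,-0.045],[0,0,0],1],[[0,0,-0.045],[0,0,0],1],[[0,0,-0.04],[0,0,0],1],[[0,0,-0.035],[0,0,0],1],[[0,0,-0.02],[0,0,0],1],[[0,0,-0.01],[0,0,0],1],[[0,0,0],[0,0,0],1],[[0,0,0],[0,0,0],1]]'
```

```text
clock: 7.55
tool_pos: [0.5963, -0.0038, 0.0116]
orientation: [180.0, 0.1, 177.1]
force: [-0.3, 1.1, 0.2]
opening: 0.0877
gripper_force: 0.0
```

```bash
python3 -m crank '[[[0,0,-0.002],[0,0,0],1],[[0,0,0],[0,0,0],0.2],[[0,0,0],[0,0,0],0.2],[[0,0,0],[0,0,0],0.2],[[0,0,0],[0,0,0],0.2],[[0,0,0],[0,0,0],0.2],[[0,0,0],[0,0,0],0.2],[[0,0,0.03],[0,0,0],0.2],[[0,0,0.04],[0,0,0],0.2],[[0,0,0],[0,0,0],0.2]]'
```

```text
clock: 8.55
tool_pos: [0.599, -0.0028, 0.0836]
orientation: [179.9, 0.5, 177.2]
force: [0.3, 1.0, -0.6]
opening: 0.06
gripper_force: 30.0
```

```bash
python3 -m crank '[[[0,0.025,0],[0,0,0],0.2],[[0,0.038,0],[0,0,0],0.2],[[0,0.045,0],[0,0,0],0.2],[[0,0.045,0],[0,0,0],0.2],[[0,0.045,0],[0,0,0],0.2],[[0,0.045,0],[0,0,0],0.2],[[0,0.038,0],[0,0,0],0.2],[[0,0.021,0],[0,0,0],0.2],[[0,0,0],[0,0,0],0.2],[[0,0,0],[0,0,0],0.2]]'
python3 - <<'E'
from h import *
p,_=imaging.snapshot('wrist');cv2.imwrite('pics/w3.png',p);c=imaging.camera_model('wrist')
print(ctrl.get_obs()['tool_pos'],loc(p,c,'green',(320,215),150,.01))
E
```

```text
clock: 9.55
tool_pos: [0.5951, 0.2983, 0.0778]
orientation: [-179.9, -0.1, 177.1]
force: [-0.2, -0.6, -0.6]
opening: 0.0604
gripper_force: 30.0
[0.59531373 0.2976354  0.07805367] (array([0.5941, 0.3018]), 0.0476, array([0.578 , 0.3034]), array([0.094, 0.062]), 84.7)
```

View pics/w3.png

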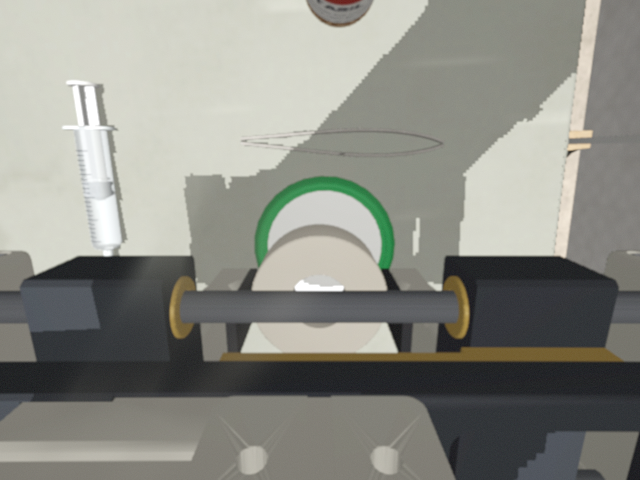

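The held tape sits over the green dish. The dish outline, (254–395, from 178), puts its centre about 4 mm further in +y.

```bash
python3 -m crank '[[[0,0.004,-0.02],[0,0,0],0.2],[[0,0,-0.02],[0,0,0],0.2],[[0,0,-0.015],[0,0,0],0.2],[[0,0,-0.007],[0,0,0],0.2],[[0,0,0],[0,0,0],0.2],[[0,0,-0.001],[0,0,0],0.2],[[0,0,0],[0,0,0],0.2]]'
```

```text
clock: 10.3
tool_pos: [0.5962, 0.3029, 0.0164]
orientation: [180.0, 0.1, 177.1]
force: [-0.3, 0.3, -0.2]
opening: 0.0602
gripper_force: 30.0
```

```bash
python3 -m crank '[[[0,0,-0.001],[0,0,0],0.2],[[0,0,-0.001],[0,0,0],0.2],[[0,0,-0.001],[0,0,0],0.2],[[0,0,0],[0,0,0],0.2]]'
```

```text
clock: 10.7
tool_pos: [0.5956, 0.3026, 0.0125]
orientation: [-180.0, -0.0, 177.1]
force: [-0.2, 1.0, -0.9]
opening: 0.0602
gripper_force: 30.0
```

```bash
python3 -m crank '[[[0,0,0],[0,0,0],0.7],[[0,0,0],[0,0,0],0.8],[[0,0,0],[0,0,0],0.8],[[0,0,0.02],[0,0,0],0.8],[[0,0,0.04],[0,0,0],0.5],[[0,0,0.04],[0,0,0],0.2],[[0,0,0.03],[0,0,0],0],[[-0.0127,-0.037,0],[0,0,-0.3],0],[[-0.0127,-0.037,0],[0,0,-0.3],0],[[-0.0127,-0.037,0],[0,0,-0.3],0],[[-0.0127,-0.037,0],[0,0,-0.3],0],[[0,0,0],[0,0,0],0]]'; python3 -m crank '[[[0,0,0],[0,0,0],0],[[0,0,0],[0,0,0],0]]'
python3 - <<'E'
from h import *
p,_=imaging.snapshot('wrist');cv2.imwrite('pics/w4.png',p);c=imaging.camera_model('wrist')
q,_=imaging.snapshot('top');ct=imaging.camera_model('top');print('dish',loc(q,ct,'green',(192,217),28,.01))
cv2.imwrite('pics/t4.png',q)
out=np.zeros((480,800,3),np.uint8);out[:,:560]=p[:,40:600];out[:240,560:]=cv2.resize(q[187:247,162:222],(240,240));cv2.imwrite('pics/c4.png',out)
E
```

```text
clock: 11.9
tool_pos: [0.5428, 0.151, 0.143]
orientation: [-180.0, -0.1, 175.7]
force: [1.0, 0.3, 0.6]
opening: 0.0438
gripper_force: 0.0
clock: 12.1
tool_pos: [0.5454, 0.1551, 0.1428]
orientation: [180.0, 0.0, 175.9]
force: [0.4, -0.9, 0.3]
opening: 0.0436
gripper_force: 0.0Traceback (most recent call last):
  File "<stdin>", line 3, in <module>
  File "h.py", line 17, in loc
    w=ray(k.reshape(-1,2),z,cam)[:,:2].astype(np.float32);c,rad=cv2.minEnclosingCircle(w);b=cv2.minAreaRect(w)
          ^^^^^^^^^
AttributeError: 'NoneType' object has no attribute 'reshape'
```

View pics/w4.png

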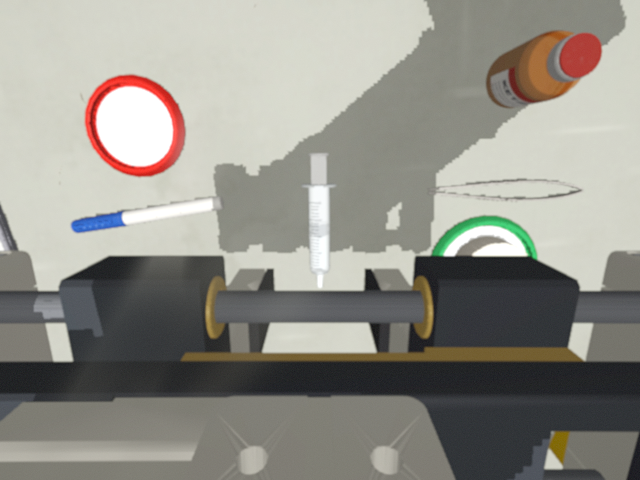

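The syringe runs down the middle (319, 153–287), between the fingers; the tape is in the green dish at (487,245). I descend onto it.

```bash
python3 -m crank '[[[0,0,-0.045],[0,0,0],0],[[0,0,-0.045],[0,0,0],0],[[0,0,-0.03],[0,0,0],0],[[0,0,-0.012],[0,0,0],0],[[0,0,0],[0,0,0],0],[[0,0,0],[0,0,0],0]]'; python3 -c "
from h import *;c=imaging.camera_model('wrist');p=cv2.imread('pics/w4.png')"
```

```text
clock: 12.8
tool_pos: [0.5458, 0.1554, 0.0115]
orientation: [180.0, 0.1, 176.0]
force: [0.4, 0.1, 0.4]
opening: 0.0435
gripper_force: 0.0
```

```bash
python3 -m crank '[[[0,0,-0.0045],[0,0,0],0],[[0,0,0],[0,0,0],-0.9],[[0,0,0],[0,0,0],-0.9],[[0,0,0],[0,0,0],-0.9],[[0,0,0],[0,0,0],-0.9],[[0,0,0],[0,0,0],-0.9],[[0,0,0],[0,0,0],-0.9],[[0,0,0],[0,0,0],-0.9],[[0,0,0.03],[0,0,0],-0.9],[[0,0,0.04],[0,0,0],-0.9],[[0,0,0.03],[0,0,0],-0.9],[[0,0,0],[0,0,0],-0.9]]'
```

```text
clock: 14.0
tool_pos: [0.5473, 0.1559, 0.1105]
orientation: [179.8, 0.4, 176.0]
force: [0.3, 0.9, -0.5]
opening: 0.0123
gripper_force: 30.0
```

```bash
python3 -m crank '[[[0.001,-0.025,0],[0,0,1.1],-0.9],[[0.001,-0.04,0],[0,0,1.1],-0.9],[[0.001,-0.045,0],[0,0,1.1],-0.9],[[0.001,-0.045,0],[0,0,1.1],-0.9],[[0.001,-0.045,0],[0,0,1.1],-0.9],[[0.001,-0.045,0],[0,0,1.1],-0.9],[[0.0005,-0.04,0],[0,0,1.1],-0.9],[[0,-0.02,0],[0,0,1.1],-0.9],[[0,0,0],[0,0,0],-0.9],[[0,0,0],[0,0,0],-0.9],[[0,0,0],[0,0,0],-0.9]]'
python3 - <<'E'
from h import *
p,_=imaging.snapshot('wrist');cv2.imwrite('pics/w5.png',p);c=imaging.camera_model('wrist')
print(ctrl.get_obs()['tool_pos'])
E
```

```text
clock: 15.1
tool_pos: [0.5512, -0.1498, 0.1057]
orientation: [180.0, -0.0, -175.3]
force: [-0.3, 0.4, -1.0]
opening: 0.0125
gripper_force: 30.0
[ 0.55132833 -0.14957044  0.10585505]
```

View pics/w5.png

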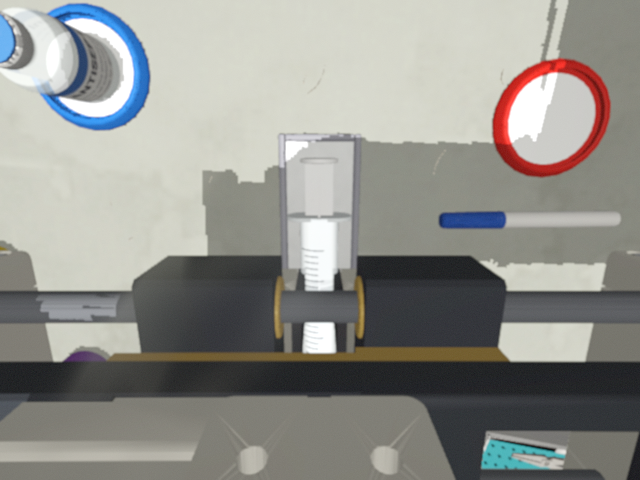

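The held syringe (319, 158–350) lies lengthways over the tray (280–360). I lower it.

```bash
python3 - <<'E'
from h import *
c=imaging.camera_model('wrist');print(ray([(280,137),(361,137)],.009,c).round(4).tolist(),ray([(319,158)],.112,c).round(4).tolist())
E
python3 -m crank '[[[0,0,-0.03],[0,0,0],-0.9],[[0,0,-0.03],[0,0,0],-0.9],[[0,0,-0.02],[0,0,0],-0.9],[[0,0,-0.01],[0,0,0],-0.9],[[0,0,0],[0,0,0],-0.9],[[0,0,0],[0,0,0],-0.9]]'
```

```text
[[0.4797, -0.1832, 0.009], [0.4749, -0.1255, 0.009]] [[0.4891, -0.1545, 0.112]]
clock: 15.75
tool_pos: [0.5521, -0.15, 0.0168]
orientation: [-180.0, 0.0, -175.2]
force: [0.1, -0.6, -0.2]
opening: 0.0127
gripper_force: 30.0
```

```bash
python3 -m crank '[[[0.003,0,-0.002],[0,0,0],-0.9],[[0,0,-0.0015],[0,0,0],-0.9],[[0,0,-0.0015],[0,0,0],-0.9],[[0,0,0],[0,0,0],-0.9],[[0,0,0],[0,0,0],-0.9]]'
```

```text
clock: 16.25
tool_pos: [0.5546, -0.1504, 0.0113]
orientation: [-180.0, 0.0, -175.3]
force: [0.9, 1.0, 1.6]
opening: 0.0125
gripper_force: 30.0
```

```bash
python3 -m crank '[[[0,0,0],[0,0,0],-0.4],[[0,0,0],[0,0,0],-0.4],[[0,0,0],[0,0,0],-0.4],[[0,0,0.02],[0,0,0],-0.4],[[0,0,0.05],[0,0,0],-0.4],[[0,0,0.05],[0,0,0],0.5],[[0,0,0.05],[0,0,0],0.5],[[0,0,0.02],[0,0,0],0.5]]'
python3 -m crank '[[[-0.0105,0.0425,0],[0,0,0],0.5],[[-0.0105,0.0425,0],[0,0,0],0.5],[[-0.0105,0.0425,0],[0,0,0],0.5],[[-0.0105,0.0425,0],[0,0,0],0.5],[[-0.0105,0.0425,0],[0,0,0],0.5],[[-0.0105,0.0425,0],[0,0,0],0.5],[[-0.0105,0.0425,0],[0,0,0],0.5],[[-0.0105,0.0425,0],[0,0,0],0.5],[[-0.0105,0.0425,0],[0,0,0],0.5],[[-0.0105,0.0425,0],[0,0,0],0.5],[[-0.0105,0.0425,0],[0,0,0],0.5],[[0,0,0],[0,0,0],0.5]]'
python3 -m crank '[[[0,0,0],[0,0,0],0.5],[[0,0,0],[0,0,0],0.5]]'
python3 - <<'E'
from h import *
p,_=imaging.snapshot('wrist');cv2.imwrite('pics/w6.png',p);c=imaging.camera_model('wrist')
print('cap',loc(p,c,'red',(320,223),40,.077))
q,_=imaging.snapshot('top');cv2.imwrite('pics/t6.png',q)
E
```

```text
clock: 17.05
tool_pos: [0.5563, -0.1508, 0.2067]
orientation: [-179.9, 0.4, -175.3]
force: [-0.6, 0.3, -0.6]
opening: 0.0451
gripper_force: 0.0
clock: 18.25
tool_pos: [0.4379, 0.3212, 0.2008]
orientation: [180.0, 0.0, -175.1]
force: [-1.1, -0.5, 0.2]
opening: 0.0657
gripper_force: 0.0
clock: 18.45
tool_pos: [0.4387, 0.3164, 0.2009]
orientation: [-180.0, -0.0, -175.3]
force: [-0.5, -0.2, 0.2]
opening: 0.0657
gripper_force: 0.0
cap (array([0.4379, 0.3184]), 0.0121, array([0.4377, 0.3185]), array([0.023, 0.023]), 4.7)
```

View pics/w6.png

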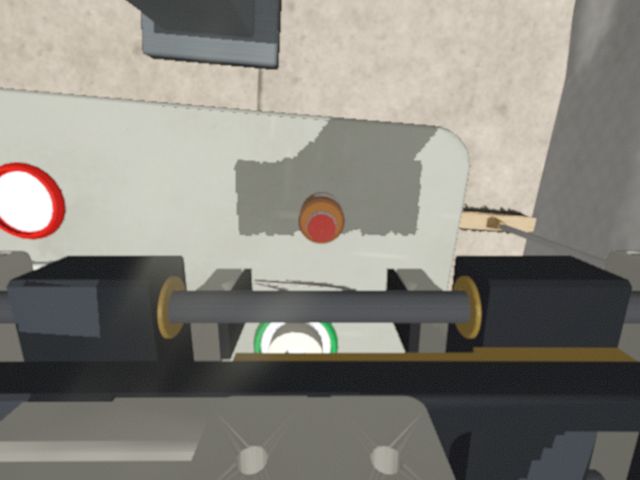

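The amber vial with its red cap at (321,227) is centred between the fingers. I descend, grip and lift.

```bash
python3 -m crank '[[[-0.001,0.002,-0.045],[0,0,0],0.5],[[0,0,-0.045],[0,0,0],0.5],[[0,0,-0.04],[0,0,0],0.5],[[0,0,-0.025],[0,0,0],0.5],[[0,0,-0.013],[0,0,0],0.5],[[0,0,0],[0,0,0],0.5],[[0,0,0],[0,0,0],-0.2],[[0,0,0],[0,0,0],-0.2],[[0,0,0],[0,0,0],-0.2],[[0,0,0],[0,0,0],-0.2],[[0,0,0],[0,0,0],-0.2],[[0,0,0],[0,0,0],-0.2]]'
```

```text
clock: 19.75
tool_pos: [0.4383, 0.3195, 0.0341]
orientation: [179.9, 0.1, -175.3]
force: [-0.8, -1.1, 6.3]
opening: 0.0425
gripper_force: 30.0
```

```bash
python3 -m crank '[[[0,0,0.02],[0,0,0],-0.2],[[0,0,0.03],[0,0,0],-0.2],[[0.0015,-0.02,0],[0,0,0],-0.2],[[0.0015,-0.035,0],[0,0,0],-0.2],[[0.002,-0.04,0],[0,0,0],-0.2],[[0.002,-0.04,0],[0,0,0],-0.2],[[0.002,-0.04,0],[0,0,0],-0.2],[[0.002,-0.04,0],[0,0,0],-0.2],[[0.002,-0.04,0],[0,0,0],-0.2],[[0.001,-0.035,0],[0,0,0],-0.2],[[0.001,-0.02,0],[0,0,0],-0.2],[[0,0,0],[0,0,0],-0.2]]'; python3 -m crank '[[[0,0,0],[0,0,0],-0.2],[[0,0,0],[0,0,0],-0.2]]'
```

```text
clock: 20.95
tool_pos: [0.4521, 0.0068, 0.0829]
orientation: [180.0, -0.0, -175.5]
force: [-0.7, -0.2, -0.7]
opening: 0.0428
gripper_force: 30.0
clock: 21.15
tool_pos: [0.4529, 0.0095, 0.0831]
orientation: [180.0, 0.0, -175.3]
force: [-1.3, 0.1, -0.5]
opening: 0.0425
gripper_force: 30.0
```

```bash
python3 -m crank '[[[0,-0.001,-0.02],[0,0,0],-0.2],[[0,0,-0.015],[0,0,0],-0.2],[[0,0,-0.008],[0,0,0],-0.2],[[0,0,-0.002],[0,0,0],-0.2],[[0,0,-0.001],[0,0,0],-0.2],[[0,0,0],[0,0,0],-0.2],[[0,0,0],[0,0,0],-0.2]]'
```

```text
clock: 21.85
tool_pos: [0.4533, 0.0084, 0.0376]
orientation: [180.0, 0.1, -175.3]
force: [0.3, -0.6, -0.8]
opening: 0.0427
gripper_force: 30.0
```

```bash
python3 -m crank '[[[0,0,-0.001],[0,0,0],-0.2],[[0,0,-0.001],[0,0,0],-0.2],[[0,0,0],[0,0,0],-0.2],[[0,0,0],[0,0,0],-0.2]]'
```

```text
clock: 22.25
tool_pos: [0.4535, 0.0083, 0.037]
orientation: [180.0, 0.1, -175.3]
force: [-8.7, 1.2, 24.2]
opening: 0.0423
gripper_force: 30.0
```

```bash
python3 -m crank '[[[0,0,0.0015],[0,0,0],-0.2],[[0,0,0],[0,0,0],0.4],[[0,0,0],[0,0,0],0.5],[[0,0,0],[0,0,0],0.5],[[0,0,0.02],[0,0,0],0.5],[[0,0,0.045],[0,0,0],0.5],[[0,0,0.045],[0,0,0],0.5],[[0,0,0.045],[0,0,0],0.5],[[0,0,0.045],[0,0,0],0.5]]'
python3 -m crank '[[[-0.01,-0.048,0],[0,0,0],0.5],[[-0.01,-0.048,0],[0,0,0],0.5],[[-0.01,-0.048,0],[0,0,0],0.5],[[-0.01,-0.048,0],[0,0,0],0.5],[[-0.01,-0.048,0],[0,0,0],0.5],[[-0.01,-0.048,0],[0,0,0],0.5],[[-0.01,-0.048,0],[0,0,0],0.5],[[-0.01,-0.048,0],[0,0,0],0.5],[[-0.01,-0.048,0],[0,0,0],0.5],[[-0.01,-0.048,0],[0,0,0],0.5],[[0,-0.048,0],[0,0,0],0.5],[[0,0,0],[0,0,0],0.5]]'
python3 - <<'E'
from h import *
q,_=imaging.snapshot('top');s,_=imaging.snapshot('scene');c=imaging.camera_model('top')
for n,a in[('v1',('red',(303,275),11,.08)),('v2',('blue',(436,277),11,.08)),('green',('green',(192,217),28,.01)),('white',('white',(190,217),18,.028))]:
    try: print(n,loc(q,c,*a))
    except Exception as e: print(n,e)
out=np.zeros((600,800,3),np.uint8)
out[:300]=cv2.resize(q[187:307,150:470],(800,300))
out[300:]=cv2.resize(s[160:385,130:480],(800,300)) if 0 else cv2.resize(s[180:330,130:530],(800,300));cv2.imwrite('pics/f7.png',out)
E
```

```text
clock: 23.15
tool_pos: [0.4524, 0.0079, 0.2384]
orientation: [180.0, -0.0, -175.3]
force: [1.0, 1.0, -0.3]
opening: 0.0658
gripper_force: 0.0
clock: 24.35
tool_pos: [0.3516, -0.5243, 0.2341]
orientation: [179.9, -0.2, -175.5]
force: [-0.3, 0.9, -1.4]
opening: 0.0659
gripper_force: 0.0
v1 (array([0.4516, 0.0081]), 0.0129, array([0.4522, 0.0079]), array([0.024, 0.024]), 0.5)
v2 (array([ 0.4455, -0.3181]), 0.0108, array([ 0.4445, -0.3171]), array([0.019, 0.019]), 89.1)
green (array([0.5949, 0.3005]), 0.0488, array([0.594, 0.3  ]), array([0.094, 0.094]), 46.1)
white (array([0.5919, 0.2951]), 0.0398, array([0.5912, 0.2953]), array([0.077, 0.077]), 27.1)
```

View pics/f7.png

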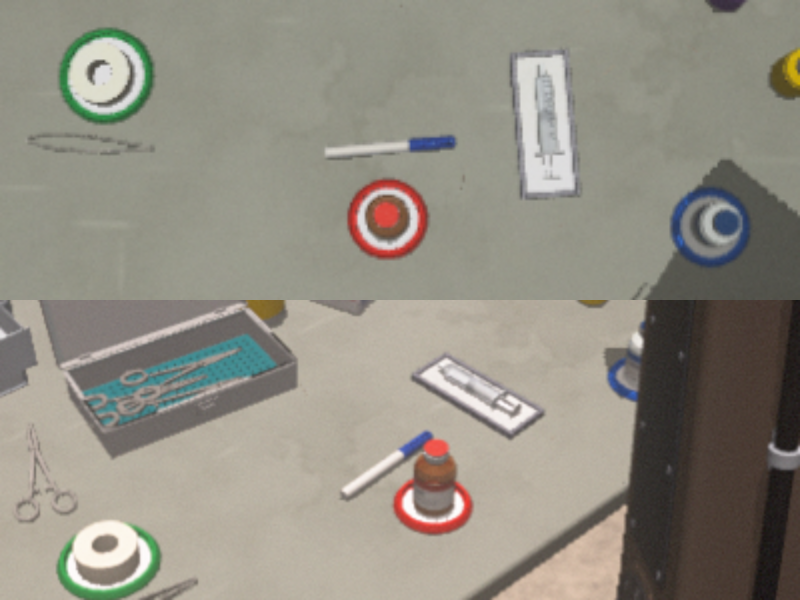

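The crops show the tape centred in the green dish (101,72), the amber vial upright in the red ring (387,217) and the clear vial in the blue ring (710,226). The syringe lies lengthways in the tray (547,122), and the marker and forceps are where they were.

```bash
python3 -c "
from plant import close_job
print(close_job())"
```

```text
the job is handed in; nothing more can be done
None
```

The job is handed in at about 24 s on the robot's clock: both vials, the tape roll and the syringe are in their holders by the last camera check, and the marker and forceps were not touched; no verdict was returned.

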